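Press the spoon and sauce flask into the lunchbox insert

TASK

Pack the lunchbox: put the red spoon and the flat green sauce flask into their own shaped cutouts in the blue insert, and press each one down until it is fully home on the cutout's floor and level. Leave the other things on the counter where they are.

Things in the scene. Friction and masses are not known exactly. Their poses are not given: they have to be found in the camera images.
- lunchbox: Open grey plastic lunchbox base, 180 (x) x 232 (y) x 56 mm high, with a rigid blue insert flush with its rim; it does not move. Origin: centre of its underside, z up; white spring clip on the -x side (sticks out 10 mm). Two rows of cutouts run along y, 16 mm deep (top z = 56 mm, cutout floor z = 40 mm): spoon row at x = +42 mm, flask row at x = -42 mm.
- trough (a point): Centre of the floor of the insert's finger trough (z = 30 mm in the lunchbox frame; axes alike). 56 mm wide in y, it crosses both rows over the full inner width (x -86 to +86 mm), so fingers holding an item across its middle can go down with it. 25 mm or more is free beside each item there, so open only part way to let go.
- tabs (a point): Lunchbox centre at cutout-floor height (z = 40 mm). Each row has four orange sprung ramps, in facing pairs at y = +-56 mm (spoon) and about +-43 mm (flask), that stick 2 mm into the item's width from each side. A laid item stops on them 6 to 9 mm above the floor; a firm push, about 10 to 16 N, sends it down, and they then hold it by friction.
- spoon_home (a point): Where the spoon's origin is when fully home: on the cutout floor, 40 mm above the counter. Axes as the lunchbox; the spoon's y along its y (bowl to +y, it fits only so). The cutout is 3.5 mm wider than the spoon on each side and 4 mm longer at each end.
- flask_home (a point): Where the flask's origin is when fully home: on the cutout floor, 40 mm above the counter. Axes as the lunchbox; the flask's y along its y (cap to +y, it fits only so). The cutout is 3.5 mm wider than the flask on each side and 4 mm longer at each end.
- spoon: Stiff red silicone-covered spoon, 160 mm long, lying flat, 70 g. Straight bar handle 20 mm wide, 18 mm thick; round deep bowl 48 mm across, 18 mm high at the +y end, its centre 56 mm from the origin. Origin: underside, middle of the length (on the handle; y runs from -80 to +80 mm; bare handle from y = -80 to +32 mm). z up. A grasp across the handle at the origin fits the trough.
- flask: Flat empty green glass sauce flask lying on its side, 110 mm long, 130 g. Body 36 mm wide, 28 mm thick, y from -55 to +23 mm; white neck and yellow flip-top cap 26 mm wide, 24 to 27 mm thick, y from +23 to +55 mm. Origin: underside, middle of the length and width; z up. A grasp across the body at the origin fits the trough.
- bowl: White ceramic bowl, 130 mm across, 60 mm high; bystander. Origin: centre of underside.
- mug: Blue mug, 80 mm across, 90 mm high; bystander. Origin: centre of underside.
- jar: Upright glass jar with red lid, 68 mm across, 110 mm high; bystander. Origin: centre of underside.
- lid_clip (a point): Underside of the grey lunchbox lid below its white clip strip; the lid lies flat, 182 (x) x 234 (y) x 18 mm high, its centre 70 mm towards +x of this point; bystander.
- timer: White kitchen timer, 70 x 70 mm, 38 mm high; bystander. Origin: centre of underside.
- spatula: Spatula lying flat, handle towards -x; bystander.

How it is judged:
By the outcome, as a careful person would: the job done as asked, in the order asked, and still so for the second after the job is handed in, with the robot touching nothing.
It also fails if it takes over 64 s, if anything falls off the work surface, if the arm or the gripper's body presses on something with over 40 N, if the wrist force passes 120 N, or if a joint passes its speed limit or range.

ROBOT

A 7-joint arm with a two-finger parallel gripper is mounted at the origin on the work surface. World frame = base frame: x ahead of the robot, y to its left, z up, the work surface at z = 0. Lengths are in mm, angles in rad, forces in N, time in s.
With the tool pointing down it reaches from about 400 to 850 mm from the base axis. Payload 6.9 kg.
Tool frame: the origin (TCP) lies midway between the tips of the shut fingers; the grasp point (between the pads) lies 19 mm behind it; z points along the fingers, y is the line along which they close (so a half turn about z gives the same grasp; the last joint's range is limited). The gripper opens to 85 mm and grips with 20 to 120 N. Pads are 22 mm wide; open, the fingers measure 114 mm over their backs; the gripper's body (76 mm by 85 mm) begins 54 mm behind the grasp point. The pads swing forward as they close: fully open they stand 13 mm farther back than shut.
Start: joints at [1.401, 0.507, -0.238, 1.5, 0.126, 1.149, -0.155], TCP at [170.168, -601.377, 231.275] pointing down, gripper open.
Joint ranges: [-3.08, 3.08], [-0.24, 2.05], [-1.43, 1.35], [0, 2.5], [-1.52, 4.66], [0.17, 1.96], [-2.89, 2.89]. Speed limits (rad/s): [2.39, 2.39, 3.14, 3.14, 3.14, 3.14, 3.14].

INTERFACE

Orientations are given as a 3x3 rotation matrix whose columns are the frame's x, y, z axes.
In Python, from workcell import robot, optics, sensors gives the robot as it stands (robot), with the cameras (optics) and the readings (sensors).
- The arm moves only by the tool move_tool, called after ">>>" as a command line: name --argument value ..., lists and objects as JSON in quotes. Schema: {"type":"object","properties":{"ticks":{"type":"array","items":{"type":"array","prefixItems":[{"type":"array","items":{"type":"number"},"minItems":3,"maxItems":3},{"type":"number"}],"minItems":2,"maxItems":2},"minItems":1,"maxItems":5},"jaw":{"type":"number"},"grip_n":{"type":"number"},"only":{"type":"string"},"quiet":{"type":"boolean"},"lines":{"type":"string"}},"required":["ticks"],"additionalProperties":false}. ticks is a list of rows, 1 to 5 of them, each written [[dx, dy, dz], turn]: dx, dy, dz in mm, then a turn about the tool's z in rad; each row shifts and turns the commanded pose from where the row before left it, along the tool's axes as they then stand; what a row does not reach is not made up. A row lasts 1/8 s, in which the tool goes at most 62.5 mm and 0.188 rad, less where a joint would pass 70% of its speed; a pose out of reach is approached as far as the arm can. jaw is the finger opening in mm, set as the call begins (left out keeps the last). The fingers move at their own pace and stop on an object; grip_n is the grip in N (left out, the last holds). Time passes only in rows, so rows that do not move let the fingers close. The tool returns the time, the measured TCP pose, the force, the opening and the grip force at its end. only (a regular expression) keeps the lines of the reply that match it, lines (a string "A,B") keeps lines A to B, and quiet returns only ok. Input that does not fit is refused with a message, and nothing moves.
- sensors.sense(): the state, without advancing time (a new reading comes with each control period).
- optics.snapshot(name): name is "side" or "top" or "wrist"; returns the picture (400x640x3 uint8, red, green, blue); there is no depth.
- optics.camera_info(name): a dict with "fx", "fy", "cx", "cy" (pixels), "R" (3x3) and "t" (3): a world point X has camera coordinates R X + t; the wrist camera has in their place "T_tool_cam" (4x4, takes a point from camera to tool coordinates, whose origin is the TCP and whose axes are the flange's). Camera axes: x right, y down, z forward; pixel columns grow to the right and rows downward; lengths in mm; the calibration is good to about 2 mm. The wrist camera is an equidistant fisheye: a pixel r from the principal point sees the ray r / f radians off the axis. A picture is of the moment at which its call begins: read the wrist's pose just before it. camera_info takes no time and is no camera call.
- robot.hand_in(): hands the job in; it is judged then, once.
The state is a dict: "clock": time; "joint_pos": joint angles; "dq": joint speeds; "joint_efforts": joint torques, N m; "eef_pos": TCP position; "eef_rot": TCP orientation; "wrist_force": force on the tool from outside, world axes, zero at the start; "wrist_torque": the same for the moment, N m; "grip_width": finger opening in mm; "finger_force": force on a finger pad.
Only numpy, scipy, OpenCV 4.12 (cv2) and the standard library are available. Lean on these libraries where they do the work, as an engineer would, in place of code of your own. Each camera call takes 0.05 s, during which the arm holds its last target. There are 200 camera calls.

## Working session

There is one attempt and no reset: what is moved stays moved. The work goes in short steps, Python scripts to look and compute and a tool call to move; the robot and the scene stay as the last step left them, time stands still between calls to the robot, and variables do not carry over. Pictures are saved under pics/ and viewed, at most 10 in all, crops included, and the job is handed in when it is done.

```bash
ls; mkdir -p pics; python3 - <<'E'
from workcell import robot, optics, sensors
import cv2,numpy as np
s=sensors.sense();print(s['clock'],np.round(s['eef_rot'],3).tolist(),s['eef_pos'],s['grip_width'])
for n in ("top","side"):
    im=optics.snapshot(n);cv2.imwrite(f'pics/{n}0.png',im[:,:,::-1])
    print(n,{k:np.round(v,3).tolist() for k,v in optics.camera_info(n).items()})
print({k:np.round(v,3).tolist() for k,v in optics.camera_info('wrist').items()})
E
```

```text
pics
workcell.py
0.0 [[0.962, 0.272, -0.001], [0.272, -0.962, 0.002], [-0.0, -0.002, -1.0]] [ 169.95872326 -600.94047985  230.4291891 ] 85.99599014531435
top {'fx': 441.296, 'fy': 441.296, 'cx': 316.734, 'cy': 202.436, 'R': [[0.006, -1.0, -0.012], [-0.988, -0.004, -0.152], [0.152, 0.012, -0.988]], 't': [39.264, 557.741, 1518.704]}
side {'fx': 440.034, 'fy': 440.034, 'cx': 315.69, 'cy': 198.541, 'R': [[-0.922, -0.387, 0.01], [-0.266, 0.615, -0.742], [0.281, -0.687, -0.67]], 't': [538.185, 175.013, 1159.946]}
{'fx': 309.707, 'fy': 309.707, 'cx': 314.518, 'cy': 200.375, 'T_tool_cam': [[0.0, -0.956, -0.294, 74.694], [1.0, 0.0, 0.0, -0.313], [-0.0, -0.294, 0.956, -142.631], [0.0, 0.0, 0.0, 1.0]]}
```

View pics/top0.png

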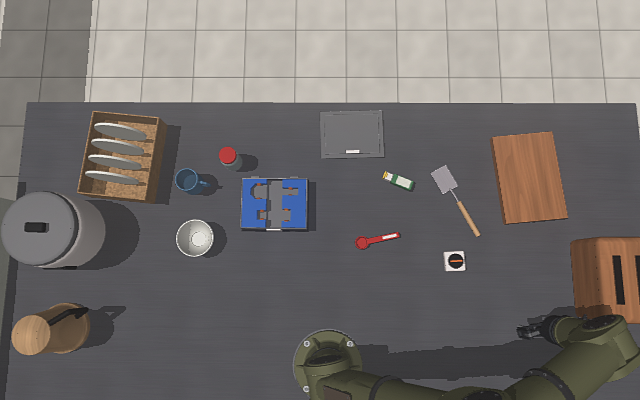

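View pics/side0.png

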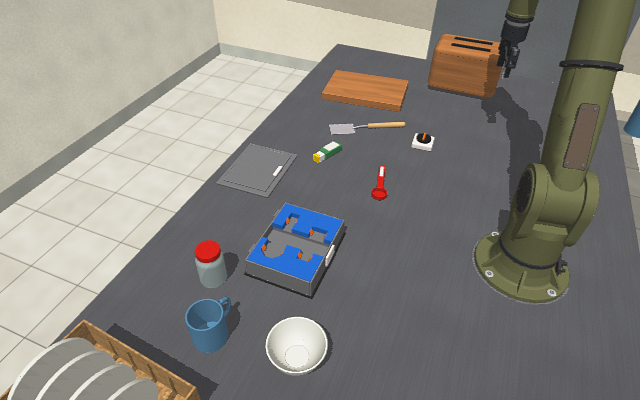

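Top view: the lunchbox is around (275,204) with its clip at (273,230). The spoon runs from its bowl at (362,243) to its handle end at (399,236). The flask has its cap at (387,176) and its base at (412,186). The side view agrees. Next I'll triangulate from colour blobs.

```bash
cat > h.py <<'E'
from workcell import robot, optics, sensors
import cv2,numpy as np
def ray(name,px,pose=None):
    c=optics.camera_info(name);x=(px[0]-c['cx'])/c['fx'];y=(px[1]-c['cy'])/c['fy']
    if name!='wrist':
        R=np.array(c['R']);t=np.array(c['t']);d=R.T@np.array([x,y,1.]);return -R.T@t,d/np.linalg.norm(d)
    r=np.hypot(x,y);k=np.sin(r)/r if r>1e-9 else 1
    T=np.array(c['T_tool_cam']);p,R=pose
    return p+R@T[:3,3],R@T[:3,:3]@np.array([x*k,y*k,np.cos(r)])
def tri(rays):
    A=np.zeros((3,3));b=np.zeros(3)
    for o,d in rays: P=np.eye(3)-np.outer(d,d);A+=P;b+=P@o
    X=np.linalg.solve(A,b);return X,[np.linalg.norm((np.eye(3)-np.outer(d,d))@(X-o)) for o,d in rays]
def atz(r,z): o,d=r;return o+d*(z-o[2])/d[2]
def proj(name,X,pose=None):
    c=optics.camera_info(name)
    if name!='wrist': q=np.array(c['R'])@X+np.array(c['t']);return np.array([c['cx']+c['fx']*q[0]/q[2],c['cy']+c['fy']*q[1]/q[2]])
    T=np.array(c['T_tool_cam']);p,R=pose;q=T[:3,:3].T@(R.T@(X-p)-T[:3,3])
    th=np.arctan2(np.hypot(q[0],q[1]),q[2]);n=np.hypot(q[0],q[1])+1e-12
    return np.array([c['cx']+c['fx']*th*q[0]/n,c['cy']+c['fy']*th*q[1]/n])
def mask(im,col):
    h=cv2.cvtColor(im,cv2.COLOR_RGB2HSV);H,S,V=cv2.split(h)
    if col=='red': m=((H<6)|(H>174))&(S>150)&(V>60)
    if col=='green': m=(H>55)&(H<90)&(S>90)&(V>30)
    if col=='yellow': m=(H>20)&(H<34)&(S>130)&(V>120)
    if col=='blue': m=(H>105)&(H<125)&(S>150)&(V>60)
    m=m.astype(np.uint8);n,l,st,c=cv2.connectedComponentsWithStats(m)
    return [(st[i].tolist(),np.round(c[i],1).tolist()) for i in range(1,n) if st[i][4]>12],m,l
def pose(): s=sensors.sense();return np.array(s['eef_pos']),np.array(s['eef_rot'])
def wrist(name):
    p=pose();im=optics.snapshot('wrist');cv2.imwrite(f'pics/{name}.png',im[:,:,::-1]);np.savez(f'pics/{name}.npz',im=im,p=p[0],R=p[1]);return im,p
def load(name): d=np.load(f'pics/{name}.npz');return d['im'],(d['p'],d['R'])
E
python3 - <<'E'
from h import *
for n in("top","side"):
    im=cv2.imread(f'pics/{n}0.png')[:,:,::-1]
    for c in('red','green','yellow','blue'): print(n,c,mask(im,c)[0])
a=lambda p,q:(lambda X,e:print(X.round(1),np.round(e,1)))(*tri([ray('top',p),ray('side',q)]))
for p,q in [((362,243),(379,194)),((399,236),(382,168)),((386,176),(320,157)),((412,186),(336,146)),((241,179),(279,206)),((308,179),(344,207)),((240,230),(246,276)),((308,230),(345,231))]: a(p,q)
E
```

```text
top red [([219, 147, 17, 16, 222], [227.1, 154.6]), ([355, 232, 44, 17, 239], [369.6, 240.5])]
top green [([391, 174, 7, 10, 33], [394.2, 178.0])]
top yellow [([383, 171, 5, 7, 20], [384.8, 174.4])]
top blue [([242, 179, 25, 48, 808], [251.9, 204.5]), ([282, 179, 24, 49, 875], [295.0, 202.6])]
side red [([372, 165, 15, 35, 271], [379.5, 187.2]), ([195, 240, 26, 23, 457], [207.2, 251.1])]
side green [([319, 141, 22, 18, 128], [330.8, 150.7])]
side yellow [([313, 153, 7, 10, 49], [315.8, 157.4])]
side blue [([272, 204, 71, 41, 1333], [307.7, 222.0]), ([247, 237, 76, 45, 1334], [286.6, 261.1])]
[ 419.8 -119.7    4.4] [2.3 2.3]
[ 447.2 -252.4    1.7] [3.9 3.9]
[ 657.9 -208.9   15.5] [1.9 1.9]
[ 629.2 -302.6    6.2] [4.2 4.2]
[581.7 270.8 236.3] [19.6 19.6]
[552.5  63.6  95.7] [77.3 77.3]
[529.1 340.4  77. ] [80.8 80.8]
[463.3  73.2   7.5] [0.5 0.5]
```

>>> move_tool --ticks '[[[0, 0, 0], -0.1875], [[0, 0, 0], -0.1875], [[0, 0, 0], -0.1875], [[0, 0, 0], -0.1875]]' --jaw 60 --grip_n 30

```text
clock: 0.6
eef_pos: [170.1, -601.1, 230.8]
eef_rot: [[0.513, 0.858, -0.0], [0.858, -0.513, 0.001], [0.001, -0.001, -1.0]]
wrist_force: [-0.9, -0.5, 0.7]
grip_width: 60.1
finger_force: 0.0
```

>>> move_tool --ticks '[[[0, 0, 0], -0.1875], [[0, 0, 0], -0.1875], [[0, 0, 0], -0.1875], [[0, 0, 0], -0.1875]]'

```text
clock: 1.1
eef_pos: [170.0, -601.1, 230.8]
eef_rot: [[-0.21, 0.978, -0.0], [0.978, 0.21, 0.001], [0.001, -0.0, -1.0]]
wrist_force: [0.2, 0.5, -0.5]
grip_width: 59.9
finger_force: 0.0
```

>>> move_tool --ticks '[[[43, 42, 0], 0], [[43, 42, 0], 0], [[43, 42, 0], 0], [[43, 42, 0], 0]]'

```text
clock: 1.6
eef_pos: [300.2, -397.0, 231.1]
eef_rot: [[-0.203, 0.979, -0.0], [0.979, 0.203, 0.0], [0.0, -0.0, -1.0]]
wrist_force: [1.1, 0.3, 0.2]
grip_width: 60.1
finger_force: 0.0
```

>>> move_tool --ticks '[[[43, 42, 0], 0], [[43, 42, 0], 0], [[43, 42, 0], 0], [[43, 42, 0], 0], [[0, 0, 0], 0]]'

```text
clock: 2.22
eef_pos: [431.5, -191.1, 231.7]
eef_rot: [[-0.213, 0.977, 0.002], [0.977, 0.213, 0.002], [0.001, 0.002, -1.0]]
wrist_force: [-0.7, -0.1, -1.6]
grip_width: 60.1
finger_force: 0.0
```

```bash
python3 - <<'E'
from h import *
im,p=wrist('w1');print(p[0].round(1),p[1].round(3).tolist(),sensors.sense()['joint_pos'],sensors.sense()['clock'])
E
```

```text
[ 431.5 -191.1  231.7] [[-0.213, 0.977, 0.002], [0.977, 0.213, 0.002], [0.001, 0.002, -1.0]] [ 0.93640169  0.32983882 -0.75943714  1.88194253  0.26239801  1.0317541
  0.27792459] 2.275
```

View pics/w1.png

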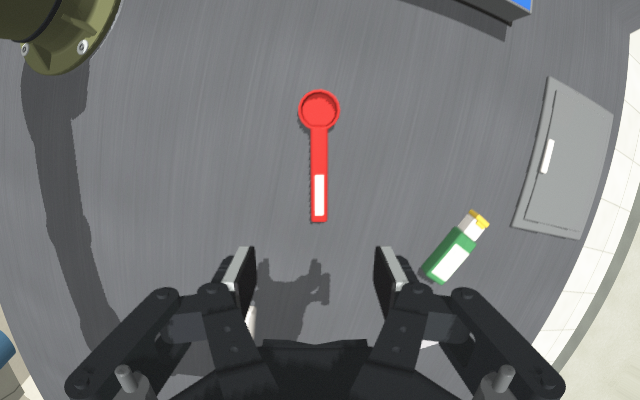

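Wrist view 1: the spoon is nearly aligned with the tool, with its bowl at (319,110) and handle end at (319,221). The flask runs from its base at (433,277) to its cap at (480,220). The box corner is at the top, at (530,10).

```bash
cat >> h.py <<'E'
def region(im,cols,near,r=90):
    m=np.zeros(im.shape[:2],np.uint8)
    for c in cols: m|=mask(im,c)[1]
    yy,xx=np.mgrid[:400,:640];m[(xx-near[0])**2+(yy-near[1])**2>r*r]=0
    return m
def ext(m,name,z,pose=None):
    ys,xs=np.nonzero(m);P=np.array([atz(ray(name,(x,y),pose),z)[:2] for x,y in zip(xs,ys)])
    c=P.mean(0);u=np.linalg.svd(P-c,full_matrices=False)[2][0]
    if u[1]<0:u=-u
    v=np.array([u[1],-u[0]]);a=(P-c)@u;b=(P-c)@v
    mid=c+u*(a.min()+a.max())/2+v*(b.min()+b.max())/2
    return mid.round(1),round(np.arctan2(-u[0],u[1]),3),round(np.ptp(a),1),round(np.ptp(b),1)
E
python3 - <<'E'
from h import *
im,p=load('w1')
m=region(im,['red'],(319,160));print('spoon z18,9',ext(m,'wrist',18,p),ext(m,'wrist',9,p))
m=region(im,['green','yellow'],(460,245),60);print('flask z28,14',ext(m,'wrist',28,p),ext(m,'wrist',14,p))
for n in('top','side'):
    i2=cv2.imread(f'pics/{n}0.png')[:,:,::-1];q=(377,240) if n=='top' else (380,185)
    print(n,ext(region(i2,['red'],q,45),n,12))
g=lambda q,z:atz(ray('top',q),z).round(0)[:2]
print([g(q,56) for q in((242,179),(306,179),(242,229),(308,229))],g((319,159),18),g((260,205),40))
print(proj('wrist',np.array([431,-191,0]),p),ray('wrist',(320,200),p))
E
```

```text
Traceback (most recent call last):
  File "h.py", line 39, in ext
    ys,xs=np.nonzero(m);P=np.array([atz(ray(name,(x,y),pose),z)[:2] for x,y in zip(xs,ys)])
                                        ~~~^^^^^^^^^^^^^^^^^
  File "h.py", line 4, in ray
    c=optics.camera_info(name);x=(px[0]-c['cx'])/c['fx'];y=(px[1]-c['cy'])/c['fy']
ValueError: time passes only in moves, steps and waits
```

```bash
sed -i 's/c=optics.camera_info(name)/c=cam(name)/' h.py; sed -i '2a import functools\n@functools.cache\ndef cam(n): return optics.camera_info(n)' h.py
cat > a.py <<'E'
from h import *
im,p=load('w1')
m=region(im,['red'],(319,160));print('spoon z18,9',ext(m,'wrist',18,p),ext(m,'wrist',9,p))
m=region(im,['green','yellow'],(460,245),60);print('flask z28,14',ext(m,'wrist',28,p),ext(m,'wrist',14,p))
for n in('top','side'):
    i2=cv2.imread(f'pics/{n}0.png')[:,:,::-1];q=(377,240) if n=='top' else (380,185)
    print(n,ext(region(i2,['red'],q,45),n,12))
g=lambda q,z:atz(ray('top',q),z).round(0)[:2]
print([g(q,56) for q in((242,179),(306,179),(242,229),(308,229))],g((319,159),18),g((260,205),40))
print(proj('wrist',np.array([431,-191,0]),p),ray('wrist',(320,200),p))
E
python3 a.py
```

```text
spoon z18,9 (array([ 432.2, -172.7]), np.float64(0.211), np.float64(156.9), np.float64(46.6)) (array([ 432.6, -174.1]), np.float64(0.211), np.float64(160.8), np.float64(47.8))
flask z28,14 (array([ 639.1, -246.1]), np.float64(-0.532), np.float64(109.5), np.float64(57.9)) (array([ 648.1, -251.2]), np.float64(-0.532), np.float64(114.0), np.float64(60.2))
top (array([ 432.7, -171.7]), np.float64(0.22), np.float64(157.6), np.float64(43.7))
side (array([ 434.7, -170.8]), np.float64(0.226), np.float64(172.4), np.float64(44.5))
[array([639., 307.]), array([639.,  80.]), array([461., 302.]), array([462.,  72.])] [722.  35.] [548. 243.]
[313.93760792 169.50412697] (array([ 415.05100494, -117.85263129,  374.43691061]), array([ 0.0811478 , -0.28062581, -0.95638078]))
```

>>> move_tool --ticks '[[[9, 2, 50], 0], [[9, 2.5, 50], 0], [[0, 0, 0], 0]]' --jaw 50 --grip_n 40

```text
clock: 2.65
eef_pos: [426.9, -177.9, 128.9]
eef_rot: [[-0.203, 0.979, -0.007], [0.979, 0.203, 0.003], [0.004, -0.006, -1.0]]
wrist_force: [0.3, 0.5, 0.5]
grip_width: 49.5
finger_force: 0.0
```

```bash
cat > b.py <<'E'
from h import *
im,p=wrist('w2');print(p[0].round(1),p[1].round(3).tolist())
m=region(im,['red'],(319,150),150);print([ext(m,'wrist',z,p) for z in(18,9)])
im1,p1=load('w1')
# bowl centroid & handle end from masks
def f(im,c,r):
    ys,xs=np.nonzero(region(im,['red'],c,r));y1=ys.max();y0=ys.min();return (xs[ys>=y1-1].mean(),y1+.5),(xs[ys<=y0+1].mean(),y0-.5)
a=f(im1,(319,160),90);b=f(im,(319,150),150);print(a,b)
for i in(0,1):print(tri([ray('wrist',a[i],p1),ray('wrist',b[i],p)]))
E
python3 b.py
```

```text
[ 426.9 -177.9  128.9] [[-0.203, 0.979, -0.007], [0.979, 0.203, 0.003], [0.004, -0.006, -1.0]]
[(array([ 433.6, -171.3]), np.float64(0.218), np.float64(157.6), np.float64(46.6)), (array([ 434.3, -173.7]), np.float64(0.218), np.float64(163.2), np.float64(48.2))]
((np.float64(318.5357142857143), np.float64(221.5)), (np.float64(318.32), np.float64(89.5))) ((np.float64(325.0), np.float64(273.5)), (np.float64(324.1875), np.float64(97.5)))
(array([ 450.60179218, -251.09073553,   14.1124389 ]), [np.float64(0.6794035366089612), np.float64(0.6794035366090748)])
(array([416.03266146, -93.58775799,  -4.12849028]), [np.float64(0.9110128282962118), np.float64(0.9110128282960741)])
```

View pics/w2.png

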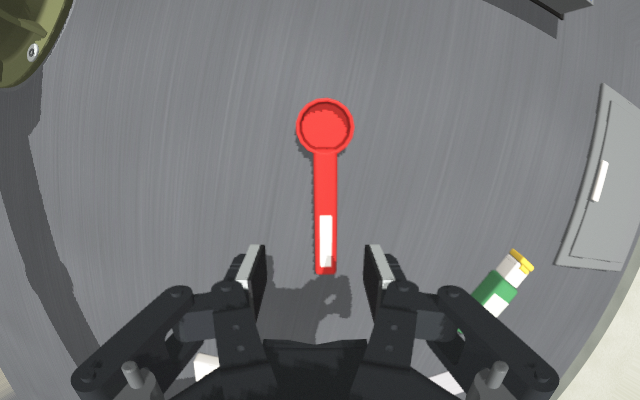

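Wrist view 2: the spoon bowl is at (325,127) and the handle end at (325,273). The two wrist views and the top camera agree on (433,-172) with yaw 0.215. Its ends triangulate to about z = 5 on average, so it is on the counter.

>>> move_tool --ticks '[[[2, 4, 40], -0.01], [[2, 4, 40], 0], [[0, 0, 0], 0]]'

```text
clock: 3.08
eef_pos: [436.6, -173.0, 51.3]
eef_rot: [[-0.212, 0.977, -0.002], [0.977, 0.212, -0.0], [0.0, -0.002, -1.0]]
wrist_force: [-0.2, 0.3, 1.3]
grip_width: 50.1
finger_force: 0.0
```

>>> move_tool --ticks '[[[0, 0, 20], 0], [[0, 0, 10], 0], [[0, 0, 0], 0]]'

```text
clock: 3.45
eef_pos: [437.2, -172.8, 22.3]
eef_rot: [[-0.213, 0.977, 0.001], [0.977, 0.213, -0.001], [-0.001, 0.0, -1.0]]
wrist_force: [-0.2, 0.1, 0.2]
grip_width: 50.2
finger_force: 0.0
```

```bash
python3 - <<'E'
from h import *
im,p=wrist('w3');print(p[0].round(1))
ys,xs=np.nonzero(region(im,['red'],(319,150),190))
for y0 in range(120,300,25):
    k=(ys==y0)
    if k.any(): 
        w=[atz(ray('wrist',(x,y0),p),16) for x in (xs[k].min()-.5,xs[k].max()+.5)]
        print(y0,xs[k].min(),xs[k].max(),[(p[1].T@(q-p[0])).round(1)[:2].tolist() for q in w])
print(ext(region(im,['red'],(319,150),190),'wrist',16,p))
E
```

```text
[ 437.2 -172.8   22.3]
120 265 350 [[69.8, -24.2], [69.6, 16.9]]
145 259 356 [[57.7, -27.5], [57.5, 20.1]]
170 266 347 [[45.2, -24.5], [45.1, 15.9]]
195 289 326 [[32.3, -13.3], [32.3, 5.7]]
220 290 326 [[18.9, -13.1], [18.9, 5.9]]
245 290 326 [[4.7, -13.5], [4.7, 6.1]]
270 292 326 [[-10.7, -12.9], [-10.6, 6.3]]
295 293 326 [[-27.6, -12.9], [-27.5, 6.6]]
(array([ 431.9, -164.7]), np.float64(0.22), np.float64(144.8), np.float64(47.2))
```

>>> move_tool --ticks '[[[1.5, -3.5, 10], 0], [[0, 0, 8], 0], [[0, 0, 0], 0]]'

```text
clock: 3.88
eef_pos: [432.6, -171.2, 2.7]
eef_rot: [[-0.214, 0.977, -0.001], [0.977, 0.214, 0.0], [0.001, -0.001, -1.0]]
wrist_force: [0.3, -0.1, 0.2]
grip_width: 50.3
finger_force: 0.0
```

>>> move_tool --ticks '[[[0, 0, 0], 0], [[0, 0, 0], 0], [[0, 0, 0], 0], [[0, 0, 0], 0]]' --jaw 10 --grip_n 60

```text
clock: 4.38
eef_pos: [433.3, -171.3, 3.6]
eef_rot: [[-0.213, 0.977, 0.001], [0.977, 0.213, -0.0], [-0.0, 0.001, -1.0]]
wrist_force: [-1.0, 0.5, 5.2]
grip_width: 18.3
finger_force: 59.3
```

>>> move_tool --ticks '[[[0, 0, -10], 0], [[0, 0, -40], 0], [[0, 0, -60], 0], [[0, 0, -60], 0], [[0, 0, 0], 0]]'

```text
clock: 5.0
eef_pos: [435.4, -171.7, 177.7]
eef_rot: [[-0.213, 0.977, 0.007], [0.977, 0.213, -0.003], [-0.005, 0.006, -1.0]]
wrist_force: [-0.1, 0.2, -1.0]
grip_width: 18.6
finger_force: 58.8
```

>>> move_tool --ticks '[[[0, 0, 0], 0.105], [[0, 0, 0], 0.105], [[40, 40, 0], 0], [[40, 40, 0], 0], [[0, 0, 0], 0]]'

```text
clock: 5.62
eef_pos: [514.8, -86.1, 173.0]
eef_rot: [[-0.012, 1.0, 0.001], [1.0, 0.012, 0.003], [0.003, 0.001, -1.0]]
wrist_force: [-1.2, -0.8, -0.1]
grip_width: 18.4
finger_force: 58.9
```

Next I move towards the box, taking two settled wrist pictures along the way.

>>> move_tool --ticks '[[[50, 20, -20], 0], [[50, 20, -20], 0], [[0, 0, 0], 0], [[0, 0, 0], 0]]'

```text
clock: 6.12
eef_pos: [551.2, 7.9, 212.4]
eef_rot: [[-0.005, 1.0, -0.002], [1.0, 0.005, -0.001], [-0.001, -0.002, -1.0]]
wrist_force: [-0.7, -0.4, -0.4]
grip_width: 18.6
finger_force: 58.9
```

```bash
python3 -c "
from h import *
im,p=wrist('w4');print(p[0].round(1),p[1].round(3).tolist())"
```

```text
[551.2   7.9 212.4] [[-0.005, 1.0, -0.002], [1.0, 0.005, -0.001], [-0.001, -0.002, -1.0]]
```

>>> move_tool --ticks '[[[50, 10, 0], 0], [[40, 10, 0], 0], [[0, 0, 0], 0], [[0, 0, 0], 0]]'

```text
clock: 6.68
eef_pos: [571.3, 97.0, 212.5]
eef_rot: [[-0.003, 1.0, -0.002], [1.0, 0.003, -0.002], [-0.002, -0.002, -1.0]]
wrist_force: [-0.9, -0.4, -0.3]
grip_width: 18.5
finger_force: 58.9
```

```bash
python3 -c "
from h import *
im,p=wrist('w5');print(p[0].round(1),p[1].round(3).tolist())
print([proj('wrist',np.array([x,y,56.]),p).round(0) for x,y in((460,74),(640,74),(460,306),(640,306))])"
```

```text
[571.3  97.  212.5] [[-0.003, 1.0, -0.002], [1.0, 0.003, -0.002], [-0.002, -0.002, -1.0]]
[array([210., 205.]), array([382., 206.]), array([205., -14.]), array([386., -19.])]
```

View pics/w5.png

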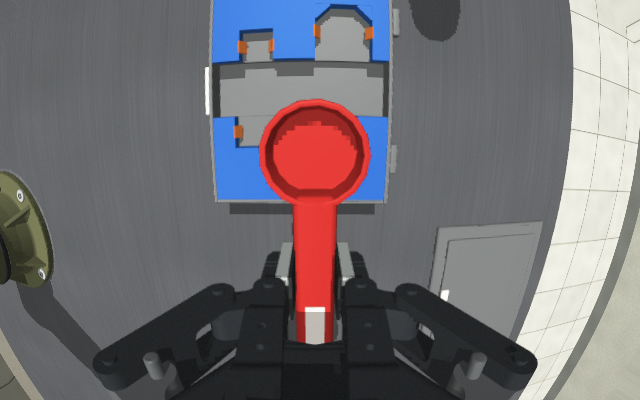

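Wrist view 5: the spoon is held straight. The box's near rim is at row 203, its left side at column 212, its right at 388, and the trough spans rows 62-118. The clip is on the left, which is -x.

```bash
cat > c.py <<'E'
from h import *
for n in('w4','w5'):
    im,p=load(n);m=mask(im,'blue')[1]
    print(n)
    # left/right edges per row
    L=[];Rr=[]
    for y in range(0,400,3):
        xs=np.nonzero(m[y,150:450])[0]+150
        if len(xs)>60:
            if xs.min()<240:L.append(atz(ray('wrist',(xs.min()-.5,y),p),56)[:2])
            if xs.max()>365:Rr.append(atz(ray('wrist',(xs.max()+.5,y),p),56)[:2])
    for q in(L,Rr):
        q=np.array(q);k=np.polyfit(q[:,1],q[:,0],1);r=q[:,0]-np.polyval(k,q[:,1]);ok=abs(r)<3;k=np.polyfit(q[ok,1],q[ok,0],1)
        print('x at y=190:',np.polyval(k,190).round(1),'slope',k[0].round(4),ok.sum(),len(q))
    # column transitions
    for x in (222,228,290,300,378):
        t=np.nonzero(np.diff(m[:,x].astype(int)))[0]
        print(x,[(int(y),atz(ray('wrist',(x,y+.5),p),56).round(1)[:2].tolist()) for y in t])
E
python3 c.py
```

```text
w4
x at y=190: 469.9 slope 0.0037 27 27
x at y=190: 641.6 slope 0.0049 26 27
222 []
228 []
290 [(56, [526.7, 133.3]), (103, [526.8, 87.3])]
300 [(25, [536.0, 164.5]), (33, [536.1, 156.3]), (46, [536.2, 143.1]), (99, [536.4, 91.1])]
378 [(28, [610.7, 164.0]), (48, [610.6, 143.4]), (62, [610.7, 129.3]), (111, [611.4, 81.0])]
w5
x at y=190: 469.9 slope 0.0022 33 33
x at y=190: 641.4 slope 0.0017 33 33
222 [(63, [480.4, 218.9]), (117, [479.6, 164.9]), (198, [474.5, 81.6])]
228 [(62, [486.6, 219.4]), (116, [485.8, 165.6]), (198, [481.1, 81.6])]
290 [(59, [547.2, 219.3])]
300 [(59, [556.6, 219.2])]
378 [(61, [631.1, 219.2]), (116, [631.9, 165.0]), (199, [635.8, 81.1])]
```

View pics/w4.png

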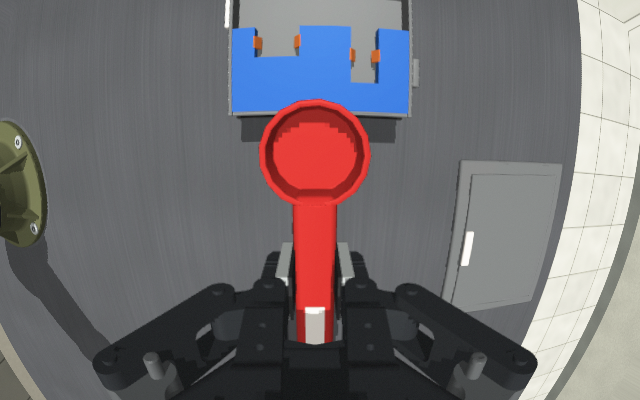

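Wrist view 4: the near half of the box, with the spoon cutout at columns 352-378 (x of about 598) and the flask cutout at columns 256-300. Box centre is about (555.7,192.3) with yaw close to 0. The insert measures 171.6 mm wide assuming z = 56, so that height is right.

```bash
cat > d.py <<'E'
from h import *
im,p=load('w5');m=region(im,['red'],(315,170),200)
ys,xs=np.nonzero(m)
P=np.array([p[1].T@(atz(ray('wrist',(x,y),p),p[0][2]+14.4)-p[0]) for x,y in zip(xs,ys)])
k=P[:,0]>30;b=P[k];print('bowl tool x',b[:,0].max().round(1),'y',b[:,1].min().round(1),b[:,1].max().round(1))
for a in(0,15,28,60):
    q=P[abs(P[:,0]-a)<1][:,1];print(a,q.min().round(1),q.max().round(1))
# wide-row of bowl
w=[(np.ptp(P[abs(P[:,0]-a)<1.5][:,1]),a) for a in np.arange(40,75,1)];print(max(w))
# heights of box top corners from two wrist views: trough near edge and tabs
i4,p4=load('w4')
# near blue edge midline right column region, x=635 world
for x4,x5 in((400,380),):
    r=[]
    for i,pp,x in((i4,p4,x4),(im,p,x5)):
        t=np.nonzero(mask(i,'blue')[1][:,x])[0];t=t[t>20];print(t.min(),t.max(),x)
        r.append(ray('wrist',(x,t.max()+.5),pp))
    print(tri(r))
E
python3 d.py
```

```text
bowl tool x 78.9 y -23.6 22.7
0 -9.6 9.0
15 -9.7 9.1
28 -9.8 9.2
60 -23.6 22.1
(np.float64(46.19966884341933), np.int64(58))
30 112 400
21 199 380
(array([636.43599011,  80.78911253,  53.23759535]), [np.float64(2.0359911248410736), np.float64(2.0359911248412765)])
```

>>> move_tool --ticks '[[[48, 13, 0], 0], [[48, 13.5, 20], 0], [[0, 0, 50], 0], [[0, 0, 40], 0], [[0, 0, 0], 0]]'

```text
clock: 7.35
eef_pos: [596.2, 192.2, 100.3]
eef_rot: [[-0.003, 1.0, -0.006], [1.0, 0.003, -0.003], [-0.003, -0.006, -1.0]]
wrist_force: [-0.3, 0.1, -0.5]
grip_width: 18.3
finger_force: 58.9
```

>>> move_tool --ticks '[[[0, 0, 15], 0], [[0, 0, 0], 0], [[0, 0, 0], 0]]'

```text
clock: 7.72
eef_pos: [598.4, 195.5, 89.4]
eef_rot: [[-0.005, 1.0, 0.002], [1.0, 0.005, 0.0], [0.0, 0.002, -1.0]]
wrist_force: [-0.4, 0.3, -1.0]
grip_width: 18.1
finger_force: 58.9
```

```bash
python3 -c "
from h import *
im,p=wrist('w6');print(p[0].round(1),p[1].round(3).tolist())
x=im[0:330,150:500];cv2.imwrite('pics/w6c.png',cv2.resize(x[:,:,::-1],None,fx=1.7,fy=1.7))"
```

```text
[598.4 195.5  89.4] [[-0.005, 1.0, 0.002], [1.0, 0.005, 0.0], [0.0, 0.002, -1.0]]
```

View pics/w6c.png

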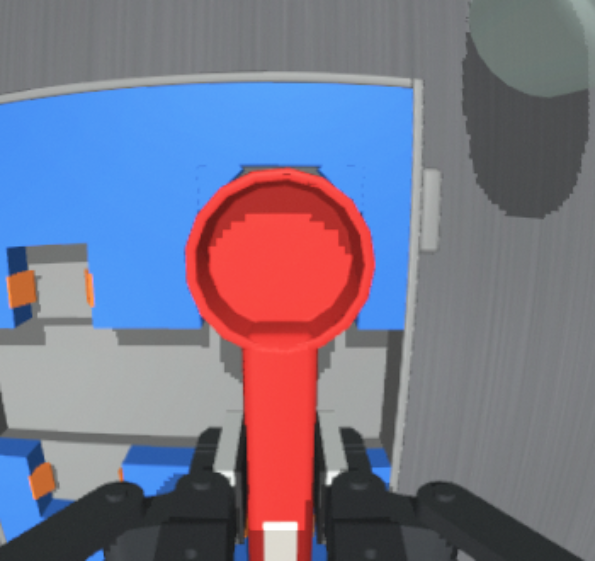

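Crop of wrist view 6: the spoon is over its cutout. The far cutout edge is at crop row 167, the bowl tip at 172, and the trough's far edge at 328. I'll check the offsets before going down.

```bash
python3 - <<'E'
from h import *
im,p=load('w6');m=mask(im,'blue')[1]
u=lambda x,y,z=56:atz(ray('wrist',(150+x/1.7,y/1.7),p),z).round(1)[:2]
print('far cutout edge',u(282,167),'trough far',u(140,329),u(385,329),'trough near',u(20,438),u(150,447))
print('right insert edge',u(413,200),'dashed',u(198,200),u(362,200))
ys,xs=np.nonzero(region(im,['red'],(315,170),220))
P=np.array([atz(ray('wrist',(x,y),p),p[0][2]+14.4) for x,y in zip(xs,ys)])
print('tip y',P[:,1].max(),'bowl x',P[P[:,1]>p[0][1]+40][:,0].min(),P[P[:,1]>p[0][1]+40][:,0].max())
E
```

```text
far cutout edge [598.5 276.3] trough far [548.3 220.7] [635.1 221.1] trough near [491.3 174.2] [548.  173.3]
right insert edge [642.8 266.5] dashed [570.5 265.5] [625.2 265.8]
tip y 274.4432179569562 bowl x 574.6410942932134 620.7920463466857
```

>>> move_tool --ticks '[[[-2.2, 0.2, 20], 0], [[0, 0, 10], 0], [[0, 0, 0], 0]]'

```text
clock: 8.15
eef_pos: [597.7, 193.2, 58.0]
eef_rot: [[-0.005, 1.0, -0.001], [1.0, 0.005, -0.0], [-0.0, -0.001, -1.0]]
wrist_force: [0.6, -0.1, -0.7]
grip_width: 18.5
finger_force: 58.9
```

>>> move_tool --ticks '[[[0, 0, 4], 0], [[0, 0, 4], 0], [[0, 0, 0], 0]]' --grip_n 80

```text
clock: 8.52
eef_pos: [598.2, 193.6, 50.7]
eef_rot: [[-0.005, 1.0, 0.001], [1.0, 0.005, 0.0], [0.0, 0.001, -1.0]]
wrist_force: [-1.9, -0.6, 3.4]
grip_width: 18.2
finger_force: 84.2
```

>>> move_tool --ticks '[[[0, 0, 2], 0], [[0, 0, 2], 0], [[0, 0, 0], 0]]' --grip_n 100

```text
clock: 8.9
eef_pos: [598.5, 193.7, 47.3]
eef_rot: [[-0.005, 1.0, 0.002], [1.0, 0.005, 0.001], [0.001, 0.002, -1.0]]
wrist_force: [-1.4, -0.1, 8.1]
grip_width: 17.2
finger_force: 102.1
```

>>> move_tool --ticks '[[[0, 0, 2], 0], [[0, 0, 2], 0], [[0, 0, 0], 0]]'

```text
clock: 9.28
eef_pos: [598.7, 194.0, 43.9]
eef_rot: [[-0.005, 1.0, 0.002], [1.0, 0.005, 0.001], [0.001, 0.002, -1.0]]
wrist_force: [-2.1, 0.3, 10.8]
grip_width: 17.2
finger_force: 102.4
```

>>> move_tool --ticks '[[[0, 0, 1], 0], [[0, 0, 1], 0], [[0, 0, 0], 0]]'

```text
clock: 9.65
eef_pos: [598.7, 193.9, 43.8]
eef_rot: [[-0.005, 1.0, 0.003], [1.0, 0.005, 0.0], [0.0, 0.003, -1.0]]
wrist_force: [-7.5, -3.3, 27.2]
grip_width: 17.3
finger_force: 104.7
```

>>> move_tool --ticks '[[[0, 0, 1], 0], [[0, 0, 0], 0]]'

```text
clock: 9.9
eef_pos: [598.7, 194.0, 43.7]
eef_rot: [[-0.005, 1.0, 0.004], [1.0, 0.005, 0.0], [0.0, 0.004, -1.0]]
wrist_force: [-10.2, -5.3, 35.1]
grip_width: 17.6
finger_force: 105.7
```

It has bottomed out: z stays at 43.7 (43.6 predicted) while the force rises. I'll unload, open part way, rise and check.

>>> move_tool --ticks '[[[0, 0, -2], 0], [[0, 0, -2], 0], [[0, 0, 0], 0]]'

```text
clock: 10.28
eef_pos: [598.4, 193.9, 43.9]
eef_rot: [[-0.005, 1.0, 0.001], [1.0, 0.005, 0.001], [0.001, 0.001, -1.0]]
wrist_force: [-0.3, 1.7, 6.6]
grip_width: 17.2
finger_force: 102.0
```

>>> move_tool --ticks '[[[0, 0, 0], 0], [[0, 0, 0], 0], [[0, 0, 0], 0]]' --jaw 34 --grip_n 40

```text
clock: 10.65
eef_pos: [597.9, 193.0, 42.9]
eef_rot: [[-0.005, 1.0, -0.001], [1.0, 0.005, -0.0], [-0.0, -0.001, -1.0]]
wrist_force: [0.1, 0.4, -0.7]
grip_width: 34.3
finger_force: 0.0
```

>>> move_tool --ticks '[[[0, 0, -20], 0], [[0, 0, -50], 0], [[0, 0, -40], 0], [[0, 0, 0], 0], [[0, 0, 0], 0]]'

```text
clock: 11.28
eef_pos: [597.9, 193.0, 153.8]
eef_rot: [[-0.005, 1.0, 0.001], [1.0, 0.005, -0.0], [-0.0, 0.001, -1.0]]
wrist_force: [0.8, -0.2, -1.0]
grip_width: 33.9
finger_force: 0.0
```

```bash
python3 -c "
from h import *
im,p=wrist('w7');print(p[0].round(1),p[1].round(3).tolist())
x=im[0:330,150:500];cv2.imwrite('pics/w7c.png',cv2.resize(x[:,:,::-1],None,fx=1.7,fy=1.7))"
```

```text
[597.9 193.  153.8] [[-0.005, 1.0, 0.001], [1.0, 0.005, -0.0], [-0.0, 0.001, -1.0]]
```

View pics/w7c.png

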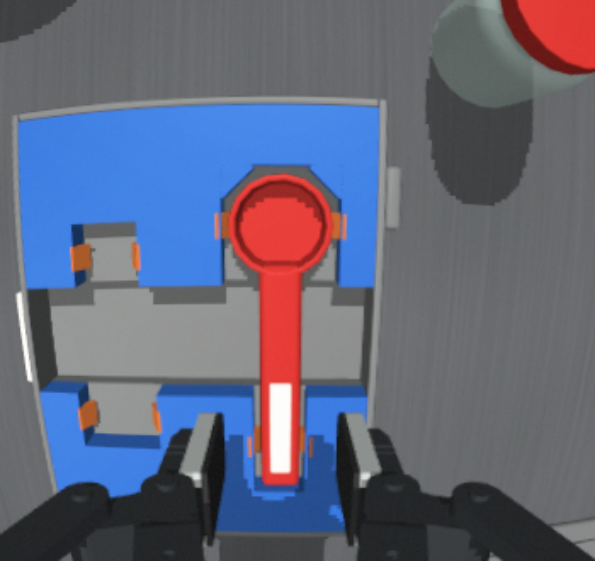

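Crop of wrist view 7: the spoon lies in its cutout, with the bowl between its tabs at (220..345,222) and the handle at (280,440). To check that it is level, I'll probe and press near each end with the fingers shut. The handle top should be at z = 58.

>>> move_tool --ticks '[[[-50, 0, 20], 0], [[0, 0, 40], 0], [[0, 0, 20], 0], [[0, 0, 5], 0], [[0, 0, 0], 0]]' --jaw 0 --grip_n 40

```text
clock: 11.95
eef_pos: [598.0, 143.5, 68.0]
eef_rot: [[-0.005, 1.0, -0.001], [1.0, 0.005, 0.0], [0.0, -0.001, -1.0]]
wrist_force: [0.7, -0.0, 0.3]
grip_width: -0.3
finger_force: 0.0
```

>>> move_tool --ticks '[[[0, 0, 0], 0], [[0, 0, 4], 0], [[0, 0, 3], 0], [[0, 0, 2], 0], [[0, 0, 0], 0]]'

```text
clock: 12.58
eef_pos: [598.2, 143.2, 59.1]
eef_rot: [[-0.005, 1.0, -0.0], [1.0, 0.005, -0.0], [-0.0, -0.0, -1.0]]
wrist_force: [-0.1, 0.0, -0.3]
grip_width: 0.5
finger_force: 0.0
```

>>> move_tool --ticks '[[[0, 0, 2], 0], [[0, 0, 2], 0], [[0, 0, 0], 0]]'

```text
clock: 12.95
eef_pos: [598.5, 143.4, 58.1]
eef_rot: [[-0.005, 1.0, 0.002], [1.0, 0.005, -0.001], [-0.001, 0.002, -1.0]]
wrist_force: [-7.4, -3.8, 23.4]
grip_width: -0.0
finger_force: 11.4
```

>>> move_tool --ticks '[[[0, 0, 1], 0], [[0, 0, 0], 0]]'

```text
clock: 13.2
eef_pos: [598.6, 143.4, 58.0]
eef_rot: [[-0.005, 1.0, 0.003], [1.0, 0.005, -0.001], [-0.001, 0.003, -1.0]]
wrist_force: [-9.4, -4.6, 31.3]
grip_width: -0.4
finger_force: 15.4
```

>>> move_tool --ticks '[[[0, 0, -10], 0], [[42, 0, -5], 0], [[42, 0, 0], 0], [[0, 0, 7], 0], [[0, 0, 0], 0]]'

```text
clock: 13.82
eef_pos: [597.4, 226.4, 61.4]
eef_rot: [[-0.005, 1.0, -0.001], [1.0, 0.005, -0.001], [-0.001, -0.001, -1.0]]
wrist_force: [-1.0, -0.5, -0.9]
grip_width: 0.0
finger_force: 0.0
```

>>> move_tool --ticks '[[[0, 0, 5], 0], [[0, 0, 5], 0], [[0, 0, 0], 0]]'

```text
clock: 14.2
eef_pos: [598.6, 225.8, 57.9]
eef_rot: [[-0.003, 1.0, 0.004], [1.0, 0.003, -0.002], [-0.002, 0.004, -1.0]]
wrist_force: [-13.1, -8.1, 45.0]
grip_width: -0.2
finger_force: 22.3
```

The spoon is home and level: its top is at 58.0 near both ends. Now the flask.

>>> move_tool --ticks '[[[0, 0, -10], 0], [[0, 0, -50], 0], [[-30, 0, -50], 0], [[-60, 5, -30], 0], [[-60, 5, 0], 0]]' --jaw 60 --grip_n 40

```text
clock: 14.82
eef_pos: [609.5, 80.0, 192.8]
eef_rot: [[-0.005, 1.0, 0.005], [1.0, 0.005, 0.001], [0.0, 0.005, -1.0]]
wrist_force: [0.8, 0.2, -0.9]
grip_width: 60.2
finger_force: 0.0
```

>>> move_tool --ticks '[[[-60, 5, 0], 0], [[-60, 5, 0], 0], [[-60, 5, 0], 0], [[-60, 5, 0], 0]]'

```text
clock: 15.32
eef_pos: [628.8, -161.8, 189.9]
eef_rot: [[-0.003, 1.0, -0.0], [1.0, 0.003, -0.0], [-0.0, -0.0, -1.0]]
wrist_force: [0.4, 0.4, 0.9]
grip_width: 60.2
finger_force: 0.0
```

>>> move_tool --ticks '[[[-60, 5, 0], 0], [[-26, 7, 0], 0], [[0, 0, 0], 0], [[0, 0, 0], 0]]'

```text
clock: 15.82
eef_pos: [641.4, -243.6, 189.9]
eef_rot: [[-0.005, 1.0, -0.0], [1.0, 0.005, 0.001], [0.001, -0.0, -1.0]]
wrist_force: [0.4, -0.1, 0.4]
grip_width: 60.0
finger_force: 0.0
```

```bash
python3 - <<'E'
from h import *
im,p=wrist('w8');print(p[0].round(1),p[1].round(3).tolist())
cv2.imwrite('pics/w8c.png',im[:,:,::-1])
E
```

```text
[ 641.4 -243.6  189.9] [[-0.005, 1.0, -0.0], [1.0, 0.005, 0.001], [0.001, -0.0, -1.0]]
```

View pics/w8c.png

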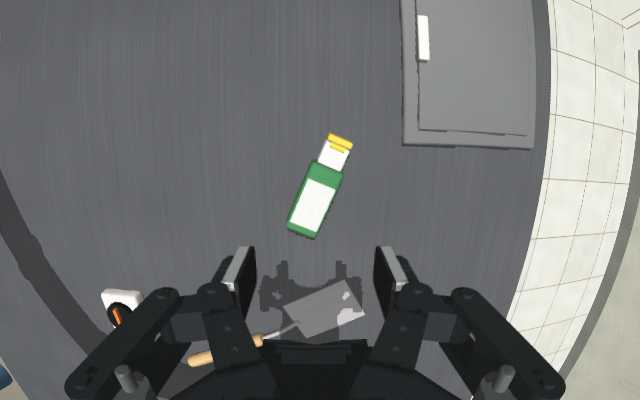

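Wrist view 8: the flask base is at (302,235) and the cap end at (341,139), tilted about 0.4 rad. The spatula and lid are clear of it.

```bash
cat > e.py <<'E'
import sys
from h import *
def fl(n,near,r,z):
    im,p=load(n);g=region(im,['green'],near,r);yl=region(im,['yellow'],near,r)
    W=lambda m:np.array([atz(ray('wrist',(x,y),p),z)[:2] for y,x in np.argwhere(m)],np.float32)
    G=W(g);Y=W(yl);(c,wh,a)=cv2.minAreaRect(G);b=cv2.boxPoints((c,wh,a))
    u=Y.mean(0)-np.array(c);u/=np.linalg.norm(u)
    e=(b[0]-b[1]) if wh[1]>=wh[0] else (b[1]-b[2]);e/=np.linalg.norm(e);e*=np.sign(e@u)
    lo=((G-c)@e).min();hi=((Y-c)@e).max();v=np.array([e[1],-e[0]])
    s=(G-c)@v;mid=np.array(c)+e*(lo+hi)/2
    print(n,z,'body',np.round(c,1),np.round(wh,1),'len',round(hi-lo,1),'mid',mid.round(1),'yaw rect',np.arctan2(-e[0],e[1]).round(3),'axis',np.arctan2(-u[0],u[1]).round(3))
    t=p[1].T@np.array([*(mid-p[0][:2]),0]);print('  tool',t.round(1))
for z in(28,14):fl(sys.argv[1],eval(sys.argv[2]),int(sys.argv[3]),z)
E
python3 e.py w8 '(320,188)' 65
```

```text
w8 28 body [ 640.  -261.4] [78.6 35.6] len 109.5 mid [ 645.9 -247.2] yaw rect -0.393 axis -0.394
  tool [-3.6  4.5 -0. ]
w8 14 body [ 640.  -265.7] [82.2 37.3] len 114.5 mid [ 646.1 -250.8] yaw rect -0.393 axis -0.394
  tool [-7.2  4.7 -0. ]
```

>>> move_tool --ticks '[[[0, 0, 0], 0.14], [[0, 0, 0], 0.13], [[0, 0, 0], 0.128], [[-1.6, 5.6, 40], 0], [[0, 0, 40], 0]]'

```text
clock: 16.5
eef_pos: [647.1, -246.5, 110.2]
eef_rot: [[0.381, 0.924, 0.002], [0.925, -0.381, -0.0], [0.0, 0.002, -1.0]]
wrist_force: [-0.1, 0.8, 0.2]
grip_width: 59.8
finger_force: 0.0
```

>>> move_tool --ticks '[[[0, 0, 30], 0], [[0, 0, 0], 0], [[0, 0, 0], 0]]'

```text
clock: 16.88
eef_pos: [647.3, -247.0, 81.8]
eef_rot: [[0.382, 0.924, 0.002], [0.924, -0.382, -0.0], [0.001, 0.002, -1.0]]
wrist_force: [0.9, -0.1, 0.8]
grip_width: 60.3
finger_force: 0.0
```

```bash
python3 - <<'E'
from h import *
im,p=wrist('w9');print(p[0].round(1),p[1].round(3).tolist())
i8,p8=load('w8')
# triangulate yellow centroid and green extreme base
for c in('yellow','green'):
    q=[[b for b in mask(i,c)[0] if b[0][4]>100] for i in(i8,im)];print(c,q)
E
python3 e.py w9 '(315,200)' 120
```

```text
[ 647.3 -247.    81.8] [[0.382, 0.924, 0.002], [0.924, -0.382, -0.0], [0.001, 0.002, -1.0]]
yellow [[([327, 133, 26, 20, 283], [338.8, 142.4])], [([296, 140, 40, 22, 714], [315.1, 149.4])]]
green [[([286, 160, 57, 78, 921], [315.7, 189.4])], [([289, 185, 53, 105, 2098], [314.4, 223.5])]]
w9 28 body [ 641.4 -260.7] [80.4 34.9] len 109.8 mid [ 647.1 -247.1] yaw rect -0.4 axis -0.398
  tool [-0.1 -0.2 -0. ]
w9 14 body [ 639.  -266.6] [86.1 37.4] len 117.7 mid [ 645.1 -252. ] yaw rect -0.4 axis -0.398
  tool [-5.5 -0.2 -0. ]
```

Both views agree on the flask's place at z = 28 (-247.2 vs -247.1) and its size, and the tool is centred on it.

>>> move_tool --ticks '[[[0, 0, 40], 0], [[0, 0, 25], 0], [[0, 0, 12.5], 0], [[0, 0, 0], 0], [[0, 0, 0], 0]]'

```text
clock: 17.55
eef_pos: [647.4, -248.0, 4.3]
eef_rot: [[0.383, 0.924, 0.002], [0.924, -0.383, -0.001], [0.0, 0.002, -1.0]]
wrist_force: [0.4, -0.6, 1.0]
grip_width: 60.0
finger_force: 0.0
```

>>> move_tool --ticks '[[[0, 0, 0], 0], [[0, 0, 0], 0], [[0, 0, 0], 0]]' --jaw 25 --grip_n 70

```text
clock: 17.92
eef_pos: [647.2, -248.1, 4.0]
eef_rot: [[0.383, 0.924, 0.002], [0.924, -0.383, -0.001], [0.0, 0.002, -1.0]]
wrist_force: [-0.5, 0.2, 6.0]
grip_width: 34.7
finger_force: 71.5
```

>>> move_tool --ticks '[[[0, 0, -10], 0], [[0, 0, -40], 0], [[0, 0, -60], 0], [[0, 0, -50], 0], [[0, 0, 0], 0]]'

```text
clock: 18.55
eef_pos: [648.8, -248.0, 168.2]
eef_rot: [[0.383, 0.924, 0.008], [0.924, -0.383, -0.002], [0.001, 0.008, -1.0]]
wrist_force: [-0.3, 0.4, -2.2]
grip_width: 34.6
finger_force: 70.6
```

>>> move_tool --ticks '[[[0, 0, 0], -0.135], [[0, 0, 0], -0.13], [[0, 0, 0], -0.128], [[55, -17, 0], 0], [[55, -17, 0], 0]]'

```text
clock: 19.18
eef_pos: [611.0, -137.0, 161.3]
eef_rot: [[0.002, 1.0, -0.002], [1.0, -0.002, 0.001], [0.001, -0.002, -1.0]]
wrist_force: [0.5, 0.7, -0.9]
grip_width: 34.7
finger_force: 70.5
```

>>> move_tool --ticks '[[[55, -17, 0], 0], [[55, -17, 0], 0], [[55, -17, 0], 0], [[55, -17, 0], 0]]'

```text
clock: 19.68
eef_pos: [543.0, 83.4, 162.0]
eef_rot: [[0.0, 1.0, -0.001], [1.0, -0.0, -0.0], [-0.0, -0.001, -1.0]]
wrist_force: [1.2, 0.6, -1.8]
grip_width: 35.0
finger_force: 70.4
```

>>> move_tool --ticks '[[[55, -16, 0], 0], [[55, -16, 10], 0], [[0, 0, 40], 0], [[0, 0, 20], 0], [[0, 0, 0], 0]]'

```text
clock: 20.3
eef_pos: [510.8, 191.5, 90.8]
eef_rot: [[-0.001, 1.0, -0.004], [1.0, 0.001, -0.002], [-0.002, -0.004, -1.0]]
wrist_force: [0.1, 0.3, -0.6]
grip_width: 34.9
finger_force: 70.5
```

>>> move_tool --ticks '[[[0, 0, 0], 0], [[0, 0, 0], 0]]'

```text
clock: 20.55
eef_pos: [513.0, 192.2, 93.6]
eef_rot: [[0.001, 1.0, 0.001], [1.0, -0.001, 0.001], [0.001, 0.001, -1.0]]
wrist_force: [1.0, -0.2, -1.2]
grip_width: 34.2
finger_force: 70.5
```

```bash
python3 -c "
from h import *
im,p=wrist('w10');print(p[0].round(1),p[1].round(3).tolist())
x=im[0:330,150:500];cv2.imwrite('pics/w10c.png',cv2.resize(x[:,:,::-1],None,fx=1.7,fy=1.7))"
```

```text
[513.  192.2  93.6] [[0.001, 1.0, 0.001], [1.0, -0.001, 0.001], [0.001, 0.001, -1.0]]
```

View pics/w10c.png

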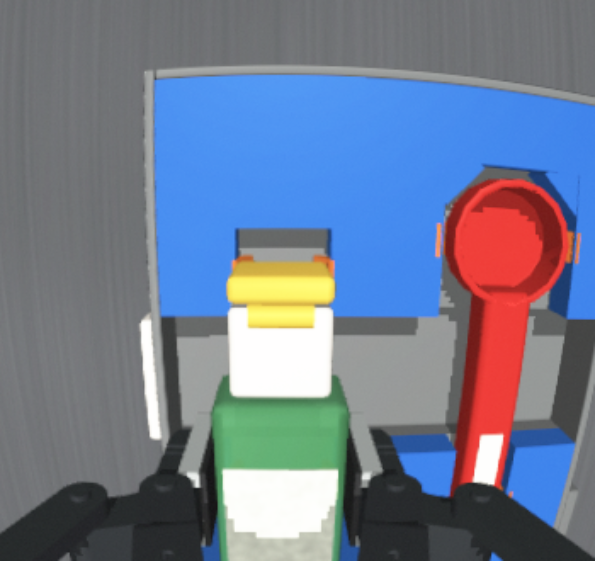

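Crop of wrist view 10: the flask is over its row, its cap end at row 262 and columns 228-335. The cutout's far edge is at row 229, columns 236-330. The spoon is still seated.

```bash
python3 - <<'E'
from h import *
im,p=load('w10')
u=lambda x,y,z=56:atz(ray('wrist',(150+x/1.7,y/1.7),p),z).round(1)[:2]
print('cutout far',u(236,229),u(330,229),'trough far',u(200,316),'left insert',u(156,150),u(161,300))
Z=p[0][2]-4
for z in (Z+13,Z+20,Z+26):print('cap end',z.round(0),u(228,263,z),u(335,263,z))
print('body',u(213,420,Z+14),u(349,420,Z+14))
E
```

```text
cutout far [497.8 251.9] [529.9 251.9] trough far [484.3 221.2] left insert [470.5 280.1] [470.4 227.2]
cap end 103.0 [499.4 247.1] [526.9 247.1]
cap end 110.0 [500.1 248.2] [526.1 248.2]
cap end 116.0 [500.7 249.1] [525.5 249.1]
body [494.  203.4] [532.1 203.3]
```

>>> move_tool --ticks '[[[-0.5, 0.6, 20], 0], [[0, 0, 15], 0], [[0, 0, 0], 0], [[0, 0, 0], 0]]' --grip_n 90

```text
clock: 21.1
eef_pos: [513.0, 191.8, 58.0]
eef_rot: [[-0.0, 1.0, 0.0], [1.0, 0.0, 0.0], [0.0, 0.0, -1.0]]
wrist_force: [0.3, 0.9, -1.3]
grip_width: 34.2
finger_force: 94.7
```

>>> move_tool --ticks '[[[0, 0, 3], 0], [[0, 0, 3], 0], [[0, 0, 2], 0], [[0, 0, 0], 0]]'

```text
clock: 21.6
eef_pos: [514.2, 192.2, 51.3]
eef_rot: [[0.0, 1.0, 0.003], [1.0, -0.0, 0.001], [0.001, 0.003, -1.0]]
wrist_force: [-0.3, -1.1, 12.2]
grip_width: 34.2
finger_force: 96.7
```

>>> move_tool --ticks '[[[0, 0, 2], 0], [[0, 0, 2], 0], [[0, 0, 0], 0]]'

```text
clock: 21.98
eef_pos: [514.1, 192.6, 47.1]
eef_rot: [[-0.0, 1.0, 0.003], [1.0, 0.0, 0.001], [0.001, 0.003, -1.0]]
wrist_force: [0.2, 0.8, 8.9]
grip_width: 34.5
finger_force: 95.9
```

>>> move_tool --ticks '[[[0, 0, 2], 0], [[0, 0, 2], 0], [[0, 0, 0], 0]]'

```text
clock: 22.35
eef_pos: [514.2, 192.6, 44.0]
eef_rot: [[-0.0, 1.0, 0.004], [1.0, 0.0, 0.001], [0.001, 0.004, -1.0]]
wrist_force: [-3.4, -1.5, 19.5]
grip_width: 34.2
finger_force: 97.4
```

>>> move_tool --ticks '[[[0, 0, 1], 0], [[0, 0, 0], 0]]'

```text
clock: 22.6
eef_pos: [514.2, 192.7, 44.0]
eef_rot: [[-0.0, 1.0, 0.005], [1.0, 0.0, 0.001], [0.001, 0.005, -1.0]]
wrist_force: [-5.1, -2.7, 31.7]
grip_width: 34.3
finger_force: 98.9
```

>>> move_tool --ticks '[[[0, 0, 1], 0], [[0, 0, 0], 0]]'

```text
clock: 22.85
eef_pos: [514.2, 192.6, 43.9]
eef_rot: [[-0.0, 1.0, 0.005], [1.0, 0.0, 0.0], [0.0, 0.005, -1.0]]
wrist_force: [-7.2, -5.0, 42.9]
grip_width: 34.8
finger_force: 100.3
```

Home at 44.0. I'll unload, release and rise, then probe for level the same way. The body top should be at z = 68.

>>> move_tool --ticks '[[[0, 0, -2], 0], [[0, 0, -2], 0], [[0, 0, 0], 0]]'

```text
clock: 23.22
eef_pos: [513.6, 192.6, 44.1]
eef_rot: [[-0.0, 1.0, 0.001], [1.0, 0.0, 0.001], [0.001, 0.001, -1.0]]
wrist_force: [1.1, 1.7, 4.1]
grip_width: 34.5
finger_force: 95.2
```

>>> move_tool --ticks '[[[0, 0, 0], 0], [[0, 0, 0], 0], [[0, 0, 0], 0]]' --jaw 48 --grip_n 40

```text
clock: 23.6
eef_pos: [512.7, 191.2, 43.4]
eef_rot: [[0.0, 1.0, -0.001], [1.0, -0.0, -0.001], [-0.001, -0.001, -1.0]]
wrist_force: [0.2, -0.1, -0.4]
grip_width: 47.7
finger_force: 0.0
```

>>> move_tool --ticks '[[[0, 0, -15], 0], [[0, 0, -40], 0], [[0, 0, 0], 0], [[0, 0, 0], 0]]'

```text
clock: 24.1
eef_pos: [513.1, 191.4, 99.1]
eef_rot: [[0.0, 1.0, 0.001], [1.0, -0.0, -0.0], [-0.0, 0.001, -1.0]]
wrist_force: [-0.4, -0.3, 0.1]
grip_width: 48.0
finger_force: 0.0
```

>>> move_tool --ticks '[[[-42, 0, 0], 0], [[0, 0, 0], 0], [[0, 0, 0], 0], [[0, 0, 15], 0], [[0, 0, 0], 0]]' --jaw 0 --grip_n 40

```text
clock: 24.72
eef_pos: [512.0, 150.0, 82.1]
eef_rot: [[-0.001, 1.0, -0.003], [1.0, 0.001, -0.0], [-0.0, -0.003, -1.0]]
wrist_force: [0.3, -0.4, 0.5]
grip_width: 0.3
finger_force: 0.0
```

>>> move_tool --ticks '[[[0, 0, 8], 0], [[0, 0, 5], 0], [[0, 0, 0], 0]]'

```text
clock: 25.1
eef_pos: [512.7, 149.6, 70.2]
eef_rot: [[-0.0, 1.0, -0.001], [1.0, 0.0, -0.0], [-0.0, -0.001, -1.0]]
wrist_force: [0.8, -0.8, 0.1]
grip_width: -0.3
finger_force: 0.0
```

>>> move_tool --ticks '[[[0, 0, 2], 0], [[0, 0, 3], 0], [[0, 0, 0], 0]]'

```text
clock: 25.48
eef_pos: [513.2, 149.8, 68.0]
eef_rot: [[-0.0, 1.0, 0.002], [1.0, 0.0, -0.001], [-0.001, 0.002, -1.0]]
wrist_force: [-6.6, -3.3, 25.4]
grip_width: -0.3
finger_force: 12.5
```

>>> move_tool --ticks '[[[0, 0, -10], 0], [[30, 0, -2], 0], [[28, 0, 0], 0], [[0, 0, 5], 0], [[0, 0, 0], 0]]'

```text
clock: 26.1
eef_pos: [512.7, 206.6, 72.1]
eef_rot: [[0.0, 1.0, -0.001], [1.0, -0.0, -0.001], [-0.001, -0.001, -1.0]]
wrist_force: [0.4, -1.3, 0.2]
grip_width: -0.1
finger_force: 0.0
```

>>> move_tool --ticks '[[[0, 0, 4], 0], [[0, 0, 3], 0], [[0, 0, 1], 0], [[0, 0, 0], 0]]'

```text
clock: 26.6
eef_pos: [513.4, 206.5, 67.9]
eef_rot: [[0.001, 1.0, 0.003], [1.0, -0.001, -0.002], [-0.002, 0.003, -1.0]]
wrist_force: [-8.7, -5.6, 36.3]
grip_width: -0.1
finger_force: 18.2
```

Both ends of the flask top are at 68, so it is home and level. I'll retreat and hand in.

>>> move_tool --ticks '[[[0, 0, -15], 0], [[0, 0, -50], 0], [[0, 0, -50], 0], [[0, 0, 0], 0], [[0, 0, 0], 0]]'

```text
clock: 27.22
eef_pos: [512.9, 206.7, 179.2]
eef_rot: [[0.001, 1.0, -0.0], [1.0, -0.001, -0.001], [-0.001, -0.0, -1.0]]
wrist_force: [-0.2, 0.6, -0.3]
grip_width: -0.0
finger_force: 0.0
```

```bash
python3 - <<'E'
from h import *
im,p=wrist('w11')
print(ext(region(im,['red'],proj('wrist',np.array([597.7,192.3,58]),p),110),'wrist',58,p))
print(robot.hand_in())
E
```

```text
(array([595.2, 194.3]), np.float64(-0.015), np.float64(157.6), np.float64(48.5))
the job is handed in; nothing more can be done
None
```

The red spoon and then the green flask were pressed fully home and level in their cutouts, checked by probing two points along each, and the job was handed in at about 27 s.

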